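# Scoop the valve balls onto the scale

### The job

Lift the shallow pan by the bail handle at its far end so that the three steel balls run together at the hinged end; the hinge is stiff and holds the pan up. Then take the wooden-handled scoop from the scale, gather all three balls from the tilted pan with it, not with the fingers, and gently set the loaded scoop back down in the middle of the scale's plate. Leave the other things on the bench alone.

Things in the scene. Friction and masses are not known exactly. Their poses are not given: they have to be found in the camera images.
- cradle: Dark steel stand, fixed to the bench, that carries the pan's hinge. Origin on the bench top exactly below the hinge line's middle; its x axis runs level along the pan from the hinged end to the handle end (roughly away from the robot), y along the hinge, z up. Hinge line at z = 45 mm. At the hinged end two cheeks stand 69 mm either side of the centre line, 62 mm high, outside the pan.
- pan (a joint): Tilt of the shallow aluminium pan, rad: 0 level (start), grows as the handle end rises, stop at 0.32. It turns about the cradle's y axis through the hinge line (0, 0, 45 mm). The hinge has friction (1.6 N m): about 11 N at the handle lifts it and it stays where it is left.
- pan_low (a point): Point of the pan's flat floor (upper face) on the hinge line, at the foot of the low end wall, middle of the width; turns with the pan: x up along the floor to the handle end, y across, z square to the floor. Inside, the pan is 230 mm long (x 0 to 230), 110 mm wide (y -55 to 55); walls 34 mm high, 3 mm thick (rolled rim 36 mm).
- pan_handle (a point): Middle of the pan's bail handle: a round steel bar 12 mm thick, 90 mm long across the pan (along y), standing above the high end wall; in the pan_low frame at x 231.5, z 66 mm (about 26 mm free under the bar's underside down to the rim). Axes as pan_low.
- scoop: Loose open aluminium scoop with a light wooden cross handle, 0.22 kg; 100 mm long, 102 mm wide, 98 mm inside. Origin at the centre of its flat underside; mouth to its -x (lip at x -50 mm), back wall to +x (x 50 mm, 38 mm high), z up. Side walls 36 mm high, raked down to the lip over the front half; floor 2 mm thick. It starts standing on the scale.
- scoop_grip (a point): Middle of the scoop's wooden cross handle: a bar 18 mm thick (along x), 20 mm high (z), about 105 mm long (along y), over the pan of the scoop at x 8, z 80 mm in the scoop's frame; 70 mm free below it. Axes as the scoop.
- scoop_lip (a point): Middle of the scoop's front lip edge at the underside (x -49.5, z 0 in the scoop's frame). The bevelled lip is 1.5 mm thick and rises to a ridge 5.5 mm high 9 mm behind its edge, which keeps balls from rolling out while the scoop is tipped mouth-down by less than about 25 degrees.
- scale: Bench scale, fixed, grey with a steel weighing plate; origin on the bench top below the plate's centre; x to the back, y left; a display strip 34 mm deep stands in front (-x), lower than the plate.
- scale_top (a point): Centre of the weighing plate's upper face, 46 mm above the bench; the plate is 164 mm (x) by 146 mm (y).
- ball1_center (a point): Centre of a steel ball, 44 mm in diameter, 80 g (hollow), lying in the pan nearest the hinge. Smooth: friction with pan and scoop about 0.3; pushing the scoop under the balls against the low end wall takes under about 15 N.
- ball2_center (a point): Centre of the second, equal ball, in the middle of the pan.
- ball3_center (a point): Centre of the third, equal ball, near the handle end of the pan.
- pipe_tee: Bystander: loose grey pipe tee, 58x64x33 mm, origin under its centre.
- old_tin: Bystander: loose tin, 57 mm across, 72 mm high, origin under its centre.

How it is judged (in metres and radians):
On the way, in this order (a step that is already met when the one before it is completed fails the run):
1. the pan is tilted (more than 0.2 rad) and all three balls lie in its lower part, at the hinged end (value of joint pan above 0.2 rad and x of ball1_center in the frame of pan_low between 0 and 0.085 m and z of ball1_center in the frame of pan_low between 0.01 and 0.06 m and x of ball2_center in the frame of pan_low between 0 and 0.085 m and z of ball2_center in the frame of pan_low between 0.01 and 0.06 m and x of ball3_center in the frame of pan_low between 0 and 0.085 m and z of ball3_center in the frame of pan_low between 0.01 and 0.06 m), for 0.2 s.
2. all three balls are in the scoop and the scoop is lifted clear of pan and scale (x of ball1_center in the frame of scoop between -0.034 and 0.045 m and y of ball1_center in the frame of scoop between -0.045 and 0.045 m and z of ball1_center in the frame of scoop between 0.01 and 0.042 m and x of ball2_center in the frame of scoop between -0.034 and 0.045 m and y of ball2_center in the frame of scoop between -0.045 and 0.045 m and z of ball2_center in the frame of scoop between 0.01 and 0.042 m and x of ball3_center in the frame of scoop between -0.034 and 0.045 m and y of ball3_center in the frame of scoop between -0.045 and 0.045 m and z of ball3_center in the frame of scoop between 0.01 and 0.042 m and contact force between scoop and cradle below 0.05 N and contact force between scoop and scale below 0.05 N and distance between scoop and pan_low above 0.1 m), for 0.2 s.
At the end, for the whole second after the job is handed in: The scoop stands flat on the scale's plate (its origin within 35 mm of the plate's centre, tilted less than 0.08 rad), all three balls lie in it, and everything is at rest. The pan may stay tilted or not (x of ball1_center in the frame of scoop between -0.034 and 0.045 m and y of ball1_center in the frame of scoop between -0.045 and 0.045 m and z of ball1_center in the frame of scoop between 0.01 and 0.042 m and x of ball2_center in the frame of scoop between -0.034 and 0.045 m and y of ball2_center in the frame of scoop between -0.045 and 0.045 m and z of ball2_center in the frame of scoop between 0.01 and 0.042 m and x of ball3_center in the frame of scoop between -0.034 and 0.045 m and y of ball3_center in the frame of scoop between -0.045 and 0.045 m and z of ball3_center in the frame of scoop between 0.01 and 0.042 m and horizontal distance between scoop and scale_top below 0.035 m and z of scoop in the frame of scale_top between -0.004 and 0.004 m and angle between scoop's own z axis and vertical below 0.08 rad and linear speed of scoop below 0.02 m/s and linear speed of each of ball1, ball2, ball3 below 0.06 m/s); the robot touches nothing.
It fails at once if the fingers touch a ball (contact force between the fingers and ball1 above 1 N or contact force between the fingers and ball2 above 1 N or contact force between the fingers and ball3 above 1 N).
It fails at once if the loaded scoop is banged down on the scale (reaches the plate faster than 0.35 m/s) (x of ball2_center in the frame of scoop between -0.034 and 0.045 m and y of ball2_center in the frame of scoop between -0.045 and 0.045 m and z of ball2_center in the frame of scoop between 0.01 and 0.042 m and horizontal distance between scoop and scale_top below 0.1 m and z of scoop in the frame of scale_top below 0.012 m and linear speed of scoop above 0.35 m/s).
It fails at once if a bystander (pipe tee, tin) is displaced by more than 30 mm (distance of any of pipe_tee, old_tin from where it was at the start of the episode above 0.03 m).
It also fails if it takes over 64 s, if anything falls off the work surface, if the arm or the gripper's body presses on something with over 40 N, if the wrist force passes 120 N, or if a joint passes its speed limit or range.

### The arm

A 7-joint arm with a two-finger parallel gripper is mounted at the origin on the work surface; the furniture and walls round the work are solid. World frame = base frame: x ahead of the robot, y to its left, z up, the work surface at z = 0. Lengths are in m, angles in degrees, forces in N, time in s.
With the tool pointing down it reaches from about 0.425 to 0.875 m from the base axis. Payload 4.7 kg.
Tool frame: the origin (TCP) lies at the very end of the fingers, on their centre line; the grasp point (between the pads) lies 19 mm behind it; z points along the fingers, y is the line along which they close (so a half turn about z gives the same grasp; the last joint's range is limited). The gripper opens to 87 mm and grips with 3 to 60 N. Pads are 19 mm wide; open, the fingers measure 117 mm over their backs; the gripper's body (75 mm by 190 mm) begins 51 mm behind the grasp point.
Start: joints at [-67.775, 18.392, -4.016, 83.108, 1.295, 78.541, -3.26], TCP at [0.237, 0.605, 0.223] pointing down, gripper open.
Joint ranges: [-163.93, 163.93], [-17.29, 119.83], [-79.2, 71.16], [3.27, 140.29], [-89.18, 269.18], [5.43, 117.66], [-154.24, 154.24]. Speed limits (degrees/s): [147.25, 147.25, 180, 180, 180, 180, 180].

### API

Orientations are given as [roll, pitch, yaw] about the fixed x, y, z axes, in that order (R = Rz(yaw) Ry(pitch) Rx(roll)).
In Python, from cell import get_obs, read_camera, sign_off, silhouettes gives the robot as it stands.
- The arm moves only by the tool play_rows, never from a script. Its argument "steps" is a list that holds one entry, the list of rows, each a list of 7 numbers: the shift along the tool's x, y, z in m, then the turn, a rotation vector about the tool's x, y, z in rad, then the finger opening in m, from 0 to 0.087. A call has 1 to 12 rows; each row shifts and turns the commanded pose from where the row before left it, along the tool's axes as they then stand; what a row does not reach is not made up. A row lasts 1/10 s, in which the tool goes at most 50 mm and 8.59 degrees, less where a joint would pass 70% of its speed; a pose out of reach is approached as far as the arm can. A call is refused whole if a number of a shift passes 0.05 or a number of a turn 0.15, either way. A call with a gripper value outside its range is refused whole. The fingers move at their own pace and stop on an object; "force" is the grip in N (left out, the last holds). Time passes only in rows, so rows that do not move let the fingers close. It gives the time, the measured TCP pose, the force, the opening and the grip force at its end, in the units of the state.
- get_obs(): the state, without advancing time (a new reading comes with each control period).
- read_camera(name): name is "scene" or "top" or "wrist"; returns a dict with "frame" (420x560x3 uint8, red, green, blue), "intrinsics" (3x3 intrinsics, pixels), "k1" (the pictures are not rectified: a ray, as slopes to the right and down, at radius r is drawn at 1 + k1 r^2 times it, then the intrinsics apply), "view" (4x4, takes a point from world to camera coordinates). Camera axes: x right, y up, looking along -z (the intrinsics and any distortion apply to the point x, -y, -z); pixel columns grow to the right and rows downward; lengths in m; the calibration is good to about 2 mm. A picture is of the moment at which its call begins. There is no depth.
- sign_off(): hands the job in; it is judged then, once.
Trained networks look in the newest picture that a camera, given by its name, has taken for a name from the list of things; names that differ only in an ending like _2 or _b are one class to them, and where a whole thing is asked for, a point or a joint stands for the part that bears it (a point fixed in the world has none). Each returns a list of dicts, best first, with "p" (0 to 1); they miss things now and then, are a little off and sometimes report something else, mostly with a low value. They report only what shows in the picture. A call takes as long as a camera call.
- silhouettes(camera, name): "pixels" (420x560 bool, what is visible of it) and "extent" ([left, top, right, bottom] in pixels, round what is visible of it).
The state is a dict: "time_s": time; "qpos": joint angles; "joint_velocities": joint speeds; "effort": joint torques, N m; "tool_pos": TCP position; "tool_rot": TCP orientation; "force": force on the tool from outside, world axes, zero at the start; "wrist_torque": the same for the moment, N m; "grip_width": finger opening in m; "grasp_force": force on a finger pad.
Only numpy, scipy, OpenCV 4.12 (cv2) and the standard library are available. Lean on these libraries where they do the work, as an engineer would, in place of code of your own. Each camera call takes 0.05 s, during which the arm holds its last target. There are 200 camera calls.

## Working session

There is one attempt and no reset: what is moved stays moved. The work goes in short steps, Python scripts to look and compute and a tool call to move; the robot and the scene stay as the last step left them, time stands still between calls to the robot, and variables do not carry over. Pictures are saved under pics/ and viewed, at most 10 in all, crops included, and the job is handed in when it is done.

Besides the shell and the picture viewer there is one more tool, called as a command line: name --argument value ..., lists and objects as JSON in quotes. play_rows: Moves the arm, as the interface text tells. Its arguments: {"type":"object","properties":{"steps":{"type":"array","items":{"type":"array","items":{"type":"array","items":{"type":"number"}}}},"force":{"type":"number"}},"required":["steps"]}

```bash
mkdir -p pics; cat > h.py <<'E'
import numpy as np, cv2
from cell import get_obs, read_camera, sign_off, silhouettes
from scipy.spatial.transform import Rotation as R
def ray(c,u,v):
    K=c["intrinsics"];V=np.array(c["view"]);k=c["k1"]
    x=(u-K[0][2])/K[0][0];y=(v-K[1][2])/K[1][1]
    a,b=x,y
    for _ in range(20):
        s=1+k*(a*a+b*b);a,b=x/s,y/s
    d=V[:3,:3].T@np.array([a,-b,-1]);o=-V[:3,:3].T@V[:3,3]
    return o,d/np.linalg.norm(d)
def onz(c,u,v,z):
    o,d=ray(c,u,v);return o+d*(z-o[2])/d[2]
def proj(c,P):
    P=np.atleast_2d(P);V=np.array(c["view"]);K=c["intrinsics"]
    q=P@V[:3,:3].T+V[:3,3];a=q[:,0]/-q[:,2];b=-q[:,1]/-q[:,2]
    s=1+c["k1"]*(a*a+b*b)
    return np.c_[K[0][0]*a*s+K[0][2],K[1][1]*b*s+K[1][2]]
def save(c,n): cv2.imwrite("pics/"+n,c["frame"][:,:,::-1])
E
python3 - <<'E'
from h import *
o=get_obs();print({k:np.round(v,3) for k,v in o.items()})
for n in("scene","top"):
    c=read_camera(n);save(c,n+"0.png")
    V=np.array(c["view"]);print(n,-V[:3,:3].T@V[:3,3],V[2,:3])
    for t in("ball1_center","pan","scoop","scale","cradle","pipe_tee","old_tin","scoop_grip","pan_handle"):
        try:
            for s in silhouettes(n,t)[:4]:
                m=np.argwhere(s["pixels"]).mean(0)[::-1]
                print(t,round(s["p"],2),np.round(m,1),s["extent"])
        except Exception as e: print(t,e)
E
```

```text
{'time_s': np.float64(0.0), 'qpos': array([-67.775,  18.438,  -4.017,  83.176,   1.296,  78.541,  -3.258]), 'joint_velocities': array([-0.075, -0.054, -0.027, -0.018,  0.065,  0.056,  0.021]), 'effort': array([-0.0000e+00, -4.9130e+01, -4.0400e-01, -3.1252e+01, -6.4000e-02,
        4.4000e-02,  0.0000e+00]), 'tool_pos': array([0.237, 0.605, 0.221]), 'tool_rot': array([-1.79890e+02,  6.00000e-03,  1.58587e+02]), 'force': array([ 1.064, -0.707,  0.305]), 'wrist_torque': array([-0.023,  0.022,  0.004]), 'grasp_force': np.float64(0.0), 'grip_width': np.float64(0.087)}
scene [-0.27508912 -0.60850547  0.6348795 ] [-0.75155623 -0.41260189  0.51470662]
ball1_center 0.5 [211.2 204.1] [201.2, 196.4, 218.3, 211.3]
pan 0.57 [231.1 198.4] [185.7, 163.7, 274.1, 228.7]
scoop 0.75 [357.8 232.6] [329.4, 205.9, 388.6, 260.7]
scale 0.75 [346.2 263.8] [302.0, 224.3, 398.7, 293.9]
scale 0.41 [228.4 206.9] [181.2, 163.8, 277.1, 247.8]
scale 0.27 [231.4 198.6] [183.6, 160.1, 274.4, 230.8]
cradle 0.92 [227.8 207.1] [180.6, 163.2, 274.1, 249.5]
pipe_tee 0.73 [263.6 272.2] [250.6, 259.9, 278.3, 289.7]
old_tin
[... 284 characters left out ...]
, 235.9, 184.6, 256.2]
ball1_center 0.74 [285.  143.5] [273.3, 126.0, 298.7, 162.0]
pan 0.72 [186.9 212.1] [155.3, 148.5, 221.4, 277.7]
scoop 0.58 [369.  204.7] [341.4, 177.4, 402.3, 233.3]
scoop 0.18 [187.1 213. ] [155.0, 149.5, 218.6, 275.8]
scale 0.9 [357.3 222.6] [322.1, 167.4, 405.5, 265.8]
cradle 0.59 [186.8 217. ] [149.9, 147.7, 226.2, 280.0]
pipe_tee 0.88 [299.1 296.8] [281.9, 280.2, 318.2, 316.4]
old_tin 0.69 [285.2 143.7] [271.0, 125.6, 300.6, 162.5]
scoop_grip 0.98 [369.5 204.7] [338.8, 178.1, 401.3, 231.6]
scoop_grip 0.24 [298.9 296.6] [283.1, 281.7, 316.0, 316.2]
pan_handle 0.73 [186.9 212.3] [153.0, 150.5, 214.3, 272.8]
pan_handle 0.33 [175.8 244.4] [164.1, 235.2, 186.2, 258.1]
```

```bash
python3 - <<'E'
import cv2
a=cv2.imread('pics/top0.png')[120:330,130:430]
cv2.imwrite('pics/top0c.png',cv2.resize(a,(800,560),interpolation=cv2.INTER_CUBIC))
a=cv2.imread('pics/scene0.png')[150:310,170:410]
cv2.imwrite('pics/scene0c.png',cv2.resize(a,(800,533),interpolation=cv2.INTER_CUBIC))
E
```

```text
(no output)
```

View pics/top0c.png

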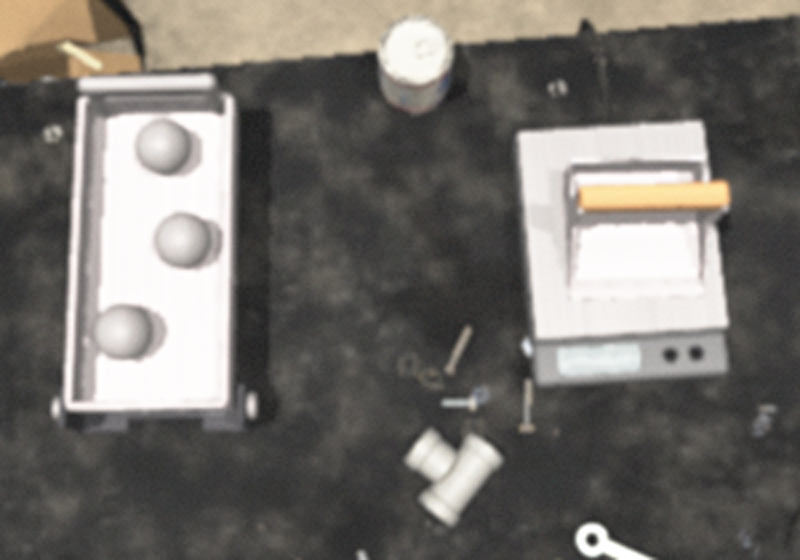

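View pics/scene0c.png

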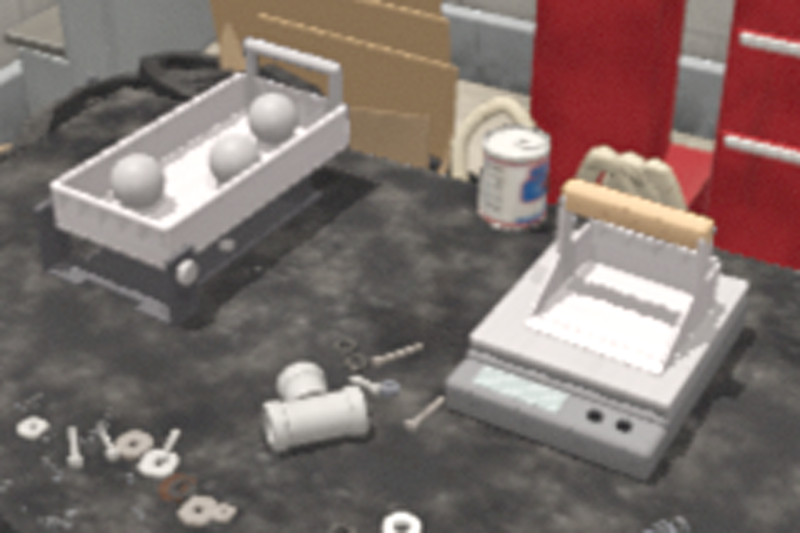

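```bash
cat > fit.py <<'E'
from h import *
from scipy.optimize import least_squares
T=lambda u,v:(u/2.6667+130,v/2.6667+120)
S=lambda u,v:(u/3.3333+170,v/3.3333+150)
cs={n:read_camera(n) for n in("scene","top")}
def fit(name,pts,x0):
    def f(p):
        c,s=np.cos(p[2]),np.sin(p[2]);r=[]
        for cam,uv,(x,y,z) in pts:
            r+=list(proj(cs[cam],[p[0]+c*x-s*y,p[1]+s*x+c*y,z])[0]-uv)
        return r
    q=least_squares(f,x0,loss="soft_l1");print(name,np.round(q.x[:2],4),round(np.degrees(q.x[2]),2));print(np.round(f(q.x),1).reshape(-1,2).tolist())
    return q.x
t,s="top","scene"
fit("pan",[(t,T(78,95),(.233,.058,.081)),(t,T(235,97),(.233,-.058,.081)),(t,T(230,408),(-.003,-.058,.081)),(t,T(68,408),(-.003,.058,.081)),
 (t,T(78,85),(.2315,.045,.111)),(t,T(215,85),(.2315,-.045,.111)),
 (s,S(52,187),(-.003,.058,.081)),(s,S(165,250),(-.003,-.058,.081)),(s,S(347,108),(.233,-.058,.081)),(s,S(248,45),(.2315,.045,.111)),(s,S(338,70),(.2315,-.045,.111))],[.5,.1,0])
fit("scale",[(t,T(517,130),(.082,.073,.046)),(t,T(703,122),(.082,-.073,.046)),(t,T(727,328),(-.082,-.073,.046)),(t,T(535,335),(-.082,.073,.046)),
 (s,S(470,345),(-.082,.073,.046)),(s,S(748,283),(.082,-.073,.046)),(s,S(658,415),(-.082,-.073,.046))],[.6,-.3,0])
fit("scoop",[(t,T(578,197),(.008,.052,.126)),(t,T(729,194),(.008,-.052,.126)),(t,T(572,289),(-.05,.051,.047)),(t,T(702,295),(-.05,-.051,.047)),
 (t,T(565,165),(.05,.051,.084)),(t,T(703,163),(.05,-.051,.084)),(s,S(566,195),(.008,.052,.126)),(s,S(712,230),(.008,-.052,.126)),(s,S(527,323),(-.05,.051,.047)),(s,S(660,368),(-.05,-.051,.047))],[.6,-.3,0])
for uv,z in((T(298,0),0),):pass
for n,uv,z in(("tin",T(415,50),.072),("tee",T(455,477),.02)): print(n,onz(cs[t],*uv,z))
E
python3 fit.py
```

```text
pan [0.4194 0.0085] -4.37
[[1.9, 1.0], [-0.2, -0.9], [-0.1, -0.4], [0.2, 0.4], [4.5, 0.2], [-1.4, -0.7], [-1.1, -0.1], [-0.2, -5.6], [0.3, -0.4], [0.2, 0.4], [-1.3, 0.5]]
scale [ 0.5245 -0.3528] -2.47
[[0.7, 0.1], [0.2, -0.2], [-0.0, -0.1], [-0.2, 1.1], [-1.8, -2.5], [-0.2, 0.5], [1.5, -2.2]]
scoop [ 0.5203 -0.3614] -3.57
[[0.4, -0.1], [-1.3, -0.6], [-0.4, 3.2], [1.0, -0.7], [1.5, -3.0], [0.6, -3.8], [-0.3, -0.3], [-1.7, 2.2], [-1.6, 1.4], [-0.5, 2.6]]
tin [ 0.67379185 -0.20768114  0.072     ]
tee [ 0.34973317 -0.2072706   0.02      ]
```

```bash
cat >> h.py <<'E'
def Rt(rpy): return R.from_euler("xyz",rpy,degrees=True)
def plan(p0,r0,p1,r1,n,g):
    """rows from pose0 to pose1, n steps; r are Rotation"""
    rel=(r0.inv()*r1).as_rotvec(); w=np.round(rel/n,4)
    P,Q=np.array(p0,float),r0; out=[]
    for i in range(n):
        tgt=np.array(p0)+(np.array(p1)-p0)*(i+1)/n
        d=np.round(Q.inv().apply(tgt-P),4)
        out.append([*d.tolist(),*w.tolist(),g]); P=P+Q.apply(d); Q=Q*R.from_rotvec(w)
    return out,P,Q
def show(rows):
    for i in range(0,len(rows),12): print("["+",".join("["+",".join(f"{v:g}" for v in r)+"]" for r in rows[i:i+12])+"]")
def cur():
    o=get_obs(); return np.array(o["tool_pos"]),Rt(o["tool_rot"])
E
python3 - <<'E'
from h import *
c=read_camera("top")
o=np.array([.4194,.0085]);a=np.radians(-4.37);M=np.array([[np.cos(a),np.sin(a)],[-np.sin(a),np.cos(a)]])
for u,v in((123,330),(184,240),(163,147)):
    p=onz(c,u/2.6667+130,v/2.6667+120,.067);print(p,M@(p[:2]-o))
p,r=cur(); r1=Rt([180,0,85.6])
a,P,Q=plan(p,r,[.650,-.009,.2],r1,16,.05);show(a)
E
```

```text
[0.47696118 0.0280323  0.067     ] [0.05590553 0.0238615 ]
[ 0.54092308 -0.02063791  0.067     ] [ 0.12339001 -0.01979351]
[ 0.61543369 -0.00827658  0.067     ] [ 0.19674211 -0.00179064]
[[-0.038,-0.0263,0.0014,0,-0,0.0796,0.05],[-0.04,-0.0232,0.0014,0,-0,0.0796,0.05],[-0.0417,-0.02,0.0014,0,-0,0.0796,0.05],[-0.0432,-0.0166,0.0014,0,-0,0.0796,0.05],[-0.0444,-0.013,0.0015,0,-0,0.0796,0.05],[-0.0452,-0.0096,0.0014,0,-0,0.0796,0.05],[-0.0459,-0.0059,0.0014,0,-0,0.0796,0.05],[-0.0462,-0.0022,0.0014,0,-0,0.0796,0.05],[-0.0462,0.0014,0.0014,0,-0,0.0796,0.05],[-0.0459,0.0052,0.0014,0,-0,0.0796,0.05],[-0.0454,0.0087,0.0014,0,-0,0.0796,0.05],[-0.0446,0.0124,0.0014,0,-0,0.0796,0.05]]
[[-0.0435,0.0158,0.0015,0,-0,0.0796,0.05],[-0.042,0.0193,0.0014,0,-0,0.0796,0.05],[-0.0404,0.0225,0.0014,0,-0,0.0796,0.05],[-0.0384,0.0257,0.0014,0,-0,0.0796,0.05]]
```

play_rows --steps '[[[-0.038, -0.026, 0.001, 0, 0, 0.08, 0.04], [-0.04, -0.023, 0.001, 0, 0, 0.08, 0.04], [-0.042, -0.02, 0.001, 0, 0, 0.08, 0.04], [-0.043, -0.017, 0.001, 0, 0, 0.08, 0.04], [-0.044, -0.013, 0.001, 0, 0, 0.08, 0.04], [-0.045, -0.01, 0.001, 0, 0, 0.08, 0.04], [-0.046, -0.006, 0.001, 0, 0, 0.08, 0.04], [-0.046, -0.002, 0.001, 0, 0, 0.08, 0.04], [-0.046, 0.001, 0.001, 0, 0, 0.08, 0.04], [-0.046, 0.005, 0.001, 0, 0, 0.08, 0.04], [-0.045, 0.009, 0.001, 0, 0, 0.08, 0.04], [-0.045, 0.012, 0.001, 0, 0, 0.08, 0.04]]]'

```text
time_s: 2.35
tool_pos: [0.5453, 0.1425, 0.2109]
tool_rot: [179.9, -0.0, 103.4]
force: [0.8, 0.1, -0.1]
grip_width: 0.0403
grasp_force: 0.0
```

play_rows --steps '[[[-0.043, 0.016, 0.001, 0, 0, 0.08, 0.04], [-0.042, 0.019, 0.001, 0, 0, 0.08, 0.04], [-0.04, 0.023, 0.001, 0, 0, 0.08, 0.04], [-0.038, 0.026, 0.001, 0, 0, 0.08, 0.04], [0, 0, 0, 0, 0, 0, 0.04], [0, 0, 0, 0, 0, 0, 0.04]]]'

```text
time_s: 2.95
tool_pos: [0.6474, -0.0103, 0.2061]
tool_rot: [-180.0, 0.0, 85.1]
force: [-0.2, 0.8, -0.0]
grip_width: 0.0401
grasp_force: 0.0
```

```bash
python3 - <<'E'
from h import *
o=get_obs();print(o["tool_pos"],o["tool_rot"],o["qpos"],o["force"])
c=read_camera("wrist");save(c,"w1.png")
P=np.array([[.6502+.045*s*.0762,-.0091+.045*s*.997,.111] for s in(-1,0,1)]);print(proj(c,P))
E
```

```text
[ 0.64744189 -0.01031353  0.20611199] [-1.79958777e+02  3.25169291e-02  8.51066704e+01] [-24.76977746  19.94137058  29.95041041  85.84221248 -10.0340139
  76.94487367   1.07507801] [-0.20133676  0.84723798 -0.01467955]
[[282.5699915  264.43825329]
 [282.16364445 213.89531107]
 [281.71147851 158.52329348]]
```

View pics/w1.png

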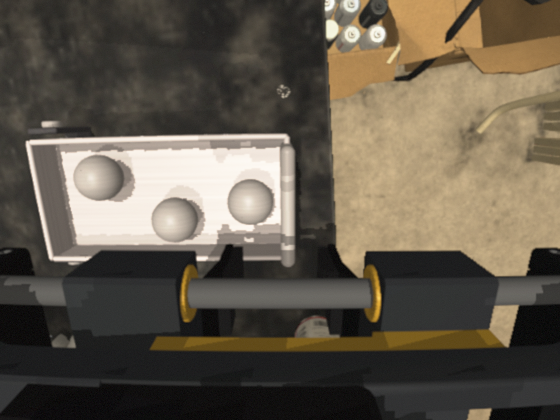

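```bash
python3 - <<'E'
from h import *
c=read_camera("wrist")
for n,u,v,z in(("bar-",289,264,.111),("bar+",287,144,.111),("rimNear+",30,141,.081),("rimNear-",50,261,.081),("rimfar+",288,135,.081),("hinge",0,0,0)):
    print(n,onz(c,u,v,z))
E
```

```text
bar- [ 0.65213958 -0.05188785  0.111     ]
bar+ [0.65821626 0.04873551 0.111     ]
rimNear+ [0.43018982 0.07069695 0.081     ]
rimNear- [ 0.41738557 -0.04469168  0.081     ]
rimfar+ [0.66011664 0.05429123 0.081     ]
hinge [0.36829952 0.22198039 0.        ]
```

play_rows --steps '[[[0.006, 0.005, 0.03, 0, 0, 0, 0.04], [0, 0, 0.03, 0, 0, 0, 0.04], [0, 0, 0.025, 0, 0, 0, 0.04], [0, 0, 0.015, 0, 0, 0, 0.04], [0, 0, 0.008, 0, 0, 0, 0.04], [0, 0, 0, 0, 0, 0, 0.04], [0, 0, 0, 0, 0, 0, 0.0], [0, 0, 0, 0, 0, 0, 0.0], [0, 0, 0, 0, 0, 0, 0.0], [0, 0, 0, 0, 0, 0, 0.0]]]' --force 30

```text
time_s: 4.05
tool_pos: [0.6533, -0.0033, 0.0993]
tool_rot: [179.9, -0.0, 85.2]
force: [0.5, -0.3, 0.4]
grip_width: 0.016
grasp_force: 0.0
```

play_rows --steps '[[[0, 0, 0, 0, 0, 0, 0.0], [0, 0, 0, 0, 0, 0, 0.0], [0, 0, 0, 0, 0, 0, 0.0]]]' --force 30

```text
time_s: 4.35
tool_pos: [0.654, -0.0034, 0.0992]
tool_rot: [179.9, -0.0, 85.2]
force: [3.6, -0.2, 0.7]
grip_width: 0.011
grasp_force: 30.0
```

play_rows --steps '[[[0, -0.0007, -0.0029, -0.0125, 0, 0, 0], [0, -0.0007, -0.0029, -0.0125, 0, 0, 0], [0, -0.0007, -0.0029, -0.0125, 0, 0, 0], [0, -0.0007, -0.0029, -0.0125, 0, 0, 0], [0, -0.0007, -0.0029, -0.0125, 0, 0, 0], [0, -0.0007, -0.0029, -0.0125, 0, 0, 0], [0, -0.0007, -0.0029, -0.0125, 0, 0, 0], [0, -0.0007, -0.0029, -0.0125, 0, 0, 0], [0, -0.0007, -0.0029, -0.0125, 0, 0, 0], [0, -0.0007, -0.0029, -0.0125, 0, 0, 0], [0, -0.0007, -0.0029, -0.0125, 0, 0, 0]]]'

```text
time_s: 5.45
tool_pos: [0.6447, -0.0027, 0.1297]
tool_rot: [171.9, 0.0, 85.2]
force: [8.6, -0.6, -6.7]
grip_width: 0.0111
grasp_force: 30.0
```

play_rows --steps '[[[0, -0.0007, -0.0029, -0.0125, 0, 0, 0], [0, -0.0007, -0.0029, -0.0125, 0, 0, 0], [0, -0.0007, -0.0029, -0.0125, 0, 0, 0], [0, -0.0007, -0.0029, -0.0125, 0, 0, 0], [0, -0.0007, -0.0029, -0.0125, 0, 0, 0], [0, -0.0007, -0.0029, -0.0125, 0, 0, 0], [0, -0.0007, -0.0029, -0.0125, 0, 0, 0], [0, -0.0007, -0.0029, -0.0125, 0, 0, 0], [0, -0.0007, -0.0029, -0.0125, 0, 0, 0], [0, -0.0007, -0.0029, -0.0125, 0, 0, 0], [0, 0, 0, 0, 0, 0, 0], [0, 0, 0, 0, 0, 0, 0]]]'

```text
time_s: 6.65
tool_pos: [0.632, -0.0017, 0.1576]
tool_rot: [164.8, 0.0, 85.2]
force: [6.2, -1.6, -1.6]
grip_width: 0.0112
grasp_force: 30.0
```

play_rows --steps '[[[0, 0, 0, 0, 0, 0, 0.04], [0, 0, 0, 0, 0, 0, 0.04], [0, 0, 0, 0, 0, 0, 0.04], [0, 0, -0.02, 0, 0, 0, 0.04], [0, 0, -0.03, 0, 0, 0, 0.04], [0, 0, -0.04, 0, 0, 0, 0.04], [0, 0, -0.04, 0.05, 0, 0, 0.06], [0, 0, 0, 0.1, 0, 0, 0.06], [0, 0, 0, 0.11, 0, 0, 0.06], [0, 0, 0, 0, 0, 0, 0.06]]]'

```text
time_s: 7.65
tool_pos: [0.5984, 0.0019, 0.2801]
tool_rot: [-179.9, 0.2, 85.3]
force: [0.0, 0.4, -1.0]
grip_width: 0.0581
grasp_force: 0.0
```

```bash
python3 - <<'E'
from h import *
o=get_obs();print(o["tool_pos"],o["tool_rot"],o["qpos"],o["force"])
p,r=cur(); r1=Rt([180,0,86.43])
a,P,Q=plan(p,r,[.5285,-.362,.20],r1,11,.06);show(a)
c=read_camera("top");save(c,"top1.png")
for t in("ball1_center","old_tin","pan"):
  for s in silhouettes("top",t)[:4]: print(t,round(s["p"],2),np.argwhere(s["pixels"]).mean(0)[::-1],s["extent"])
a=cv2.imread('pics/top1.png')[120:330,130:430]
cv2.imwrite('pics/top1c.png',cv2.resize(a,(800,560),interpolation=cv2.INTER_CUBIC))
E
```

```text
[0.59842461 0.00187024 0.28008644] [-179.87349814    0.18209657   85.25274689] [-30.19696012  11.79161719  32.33992194  86.73226345  -6.14142039
  83.43956708  -2.43515747] [ 0.00178182  0.39819615 -1.0143888 ]
[[-0.0335,-0.0036,0.0074,-0.0002,0.0003,-0.0019,0.06],[-0.0334,-0.0036,0.0074,-0.0002,0.0003,-0.0019,0.06],[-0.0335,-0.0037,0.0074,-0.0002,0.0003,-0.0019,0.06],[-0.0334,-0.0038,0.0073,-0.0002,0.0003,-0.0019,0.06],[-0.0335,-0.0039,0.0074,-0.0002,0.0003,-0.0019,0.06],[-0.0334,-0.0039,0.0073,-0.0002,0.0003,-0.0019,0.06],[-0.0335,-0.0039,0.0073,-0.0002,0.0003,-0.0019,0.06],[-0.0334,-0.0041,0.0074,-0.0002,0.0003,-0.0019,0.06],[-0.0334,-0.0041,0.0073,-0.0002,0.0003,-0.0019,0.06],[-0.0335,-0.0041,0.0073,-0.0002,0.0003,-0.0019,0.06],[-0.0334,-0.0043,0.0073,-0.0002,0.0003,-0.0019,0.06]]
ball1_center 0.95 [168.50605327 263.24455206] [157.5, 251.4, 179.1, 273.4]
old_tin 0.56 [285.02891566 143.59277108] [270.0, 123.8, 300.2, 163.9]
```

View pics/top1c.png

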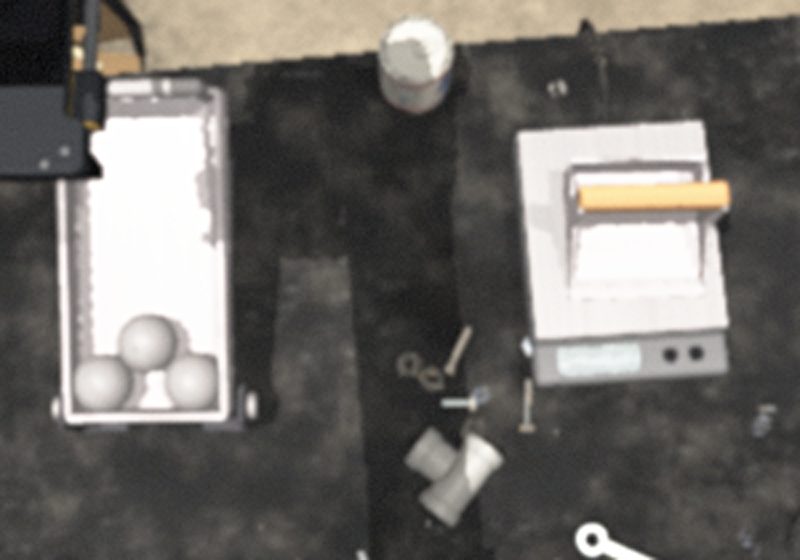

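play_rows --steps '[[[-0.0335, -0.004, 0.0073, 0, 0, -0.002, 0.06], [-0.0335, -0.004, 0.0073, 0, 0, -0.002, 0.06], [-0.0335, -0.004, 0.0073, 0, 0, -0.002, 0.06], [-0.0335, -0.004, 0.0073, 0, 0, -0.002, 0.06], [-0.0335, -0.004, 0.0073, 0, 0, -0.002, 0.06], [-0.0335, -0.004, 0.0073, 0, 0, -0.002, 0.06], [-0.0335, -0.004, 0.0073, 0, 0, -0.002, 0.06], [-0.0335, -0.004, 0.0073, 0, 0, -0.002, 0.06], [-0.0335, -0.004, 0.0073, 0, 0, -0.002, 0.06], [-0.0335, -0.004, 0.0073, 0, 0, -0.002, 0.06], [-0.0335, -0.004, 0.0073, 0, 0, -0.002, 0.06], [0, 0, 0, 0, 0, 0, 0.06]]]'

```text
time_s: 9.05
tool_pos: [0.5222, -0.3681, 0.2022]
tool_rot: [179.9, 0.2, 86.0]
force: [-0.3, -0.3, -0.7]
grip_width: 0.0598
grasp_force: 0.0
```

```bash
python3 - <<'E'
from h import *
o=get_obs();print(o["tool_pos"],o["tool_rot"],o["qpos"])
c=read_camera("wrist");save(c,"w2.png")
a=np.radians(-3.57)
for x,y,z in((.008,.0525,.136),(.008,-.0525,.136),(-.05,.05,.047),(-.05,-.05,.047)):
    print(proj(c,[.5203+np.cos(a)*x-np.sin(a)*y,-.3614+np.sin(a)*x+np.cos(a)*y,z]))
E
```

```text
[ 0.52219148 -0.36814925  0.2022261 ] [1.79876437e+02 1.52313997e-01 8.60234840e+01] [ -0.65467107  20.9843256   42.95692003  88.03238638 -14.48284894
  76.51766964  39.76986869]
[[286.07472881 144.22750565]]
[[286.40687029 282.60817938]]
[[223.33963122 141.02869394]]
[[228.50740197 239.65907951]]
```

View pics/w2.png

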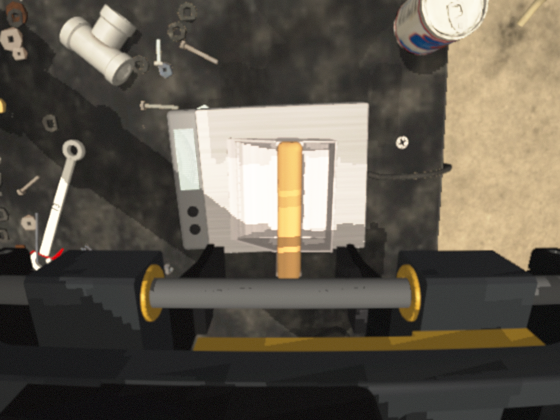

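play_rows --steps '[[[0.0095, 0.0075, 0.03, 0, 0, 0, 0.06], [0, 0, 0.025, 0, 0, 0, 0.06], [0, 0, 0.02, 0, 0, 0, 0.06], [0, 0, 0.012, 0, 0, 0, 0.06], [0, 0, 0.006, 0, 0, 0, 0.06], [0, 0, 0, 0, 0, 0, 0.06], [0, 0, 0, 0, 0, 0, 0], [0, 0, 0, 0, 0, 0, 0], [0, 0, 0, 0, 0, 0, 0], [0, 0, 0, 0, 0, 0, 0], [0, 0, 0, 0, 0, 0, 0], [0, 0, 0, 0, 0, 0, 0]]]' --force 55

```text
time_s: 10.3
tool_pos: [0.5346, -0.354, 0.1091]
tool_rot: [179.9, -0.0, 86.5]
force: [-0.7, 0.1, -0.9]
grip_width: 0.0196
grasp_force: 0.4
```

play_rows --steps '[[[0, 0, 0, 0, 0, 0, 0], [0, 0, 0, 0, 0, 0, 0], [0, 0, 0, 0, 0, 0, 0], [0, 0, -0.01, 0, 0, 0, 0], [0, 0, -0.03, 0, 0, 0, 0], [0, 0, -0.045, 0, 0, 0, 0], [0, 0, -0.045, 0, 0, 0, 0], [0, 0, -0.03, 0, 0, 0, 0], [0, 0, 0, 0, 0, 0, 0], [0, 0, 0, 0, 0, 0, 0], [0, 0, 0, 0, 0, 0, 0]]]' --force 55

```text
time_s: 11.4
tool_pos: [0.534, -0.3531, 0.2674]
tool_rot: [180.0, -0.1, 86.5]
force: [-0.9, 1.3, -2.4]
grip_width: 0.0174
grasp_force: 55.0
```

```bash
python3 - <<'E'
from h import *
o=get_obs();print(o["tool_pos"],o["tool_rot"],o["qpos"],o["force"])
w=read_camera("wrist");cv2.imwrite("pics/w3.png",w["frame"][120:300,180:420,::-1])
t=read_camera("top");print(proj(t,o["tool_pos"]))
u,v=proj(t,o["tool_pos"])[0].astype(int)
A=cv2.resize(w["frame"][120:320,180:440,::-1],(520,400))
B=cv2.resize(t["frame"][v-60:v+60,u-60:u+60,::-1],(280,280));B=np.vstack([B,np.zeros((120,280,3),np.uint8)])
cv2.imwrite("pics/both3.png",np.hstack([A,B]));print(u,v)
E
```

```text
[ 0.53403751 -0.35305434  0.26742274] [ 1.79988906e+02 -8.59356203e-02  8.65169800e+01] [ -2.01029048  19.48921355  43.30047251  82.08768408 -13.3857145
  83.68670362  37.63257361] [-0.94532013  1.29740303 -2.38403586]
[[386.09888194 167.01865703]]
386 167
```

View pics/both3.png

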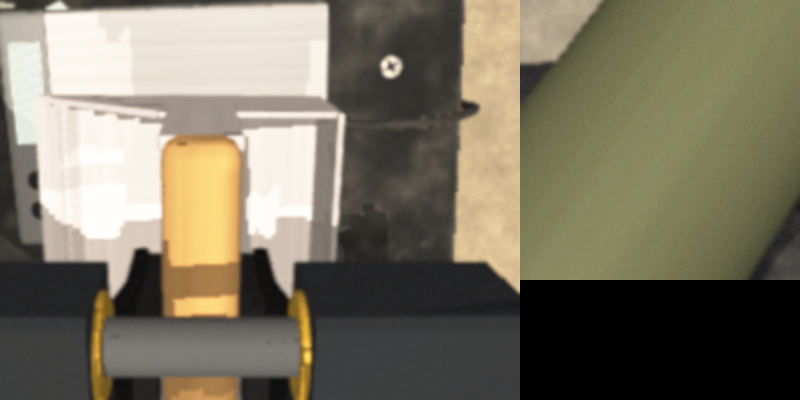

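```bash
python3 - <<'E'
from h import *
w=read_camera("wrist");p,r=cur()
def tf(u,v,z):
    q=onz(w,u,v,p[2]+z);return np.round(r.inv().apply(q-p)*1e3,1)
print("bar end",tf(280,188,.027),tf(280,191,.017), "sides",tf(262,200,.027),tf(300,200,.027))
print("back corner +y",tf(351,177,-.025),"side top at back", tf(300,177,-.027)," lip corner",tf(200,169,-.062), "lip2",tf(203,230,-.062))
print("back edge",tf(345,240,-.025))
E
```

```text
bar end [ 47.6   0.9 -26.9] [ 44.2   0.9 -16.9] sides [ 42.5  -6.7 -27. ] [ 42.4   9.3 -27. ]
back corner +y [43.7 41.8 25. ] side top at back [43.3 12.5 27. ]  lip corner [ 43.2 -54.2  62.1] lip2 [ -1.  -54.9  62. ]
back edge [ 5.1 40.4 25. ]
```

```bash
python3 - <<'E'
from h import *
c=read_camera("top")
T=lambda u,v:(u/2.6667+130,v/2.6667+120)
for n,uv,z in(("low+",T(63,421),.079),("low-",T(230,418),.079),("piv+",T(56,408),.045),("piv-",T(252,406),.045),("edgeR mid",T(231,250),.11),
 ("ball+",T(103,381),.066),("ball-",T(193,381),.066),("ball3",T(148,342),.075),("old low+",T(66,408),.081),("old low-",T(232,408),.081),("old hi+",T(78,96),.081),("old hi-",T(237,97),.081)): print(n,onz(c,*uv,z)[:2].round(4))
E
```

```text
low+ [0.4129 0.0714]
low- [ 0.4042 -0.0486]
piv+ [0.4265 0.0856]
piv- [ 0.4147 -0.061 ]
edgeR mid [ 0.52   -0.0608]
ball+ [0.4407 0.0445]
ball- [ 0.4347 -0.0215]
ball3 [0.4651 0.0083]
old low+ [0.4218 0.0684]
old low- [ 0.411  -0.0508]
old hi+ [0.6578 0.0523]
old hi- [ 0.6452 -0.0689]
```

```bash
cat > fk.py <<'E'
from h import *
from scipy.optimize import least_squares
import itertools
D=[([-67.775,18.438,-4.017,83.176,1.296,78.541,-3.258],[.237,.605,.221],[-179.89,0,158.587]),
([-24.76977746,19.94137058,29.95041041,85.84221248,-10.0340139,76.94487367,1.07507801],[.64744,-.01031,.20611],[-179.959,.03,85.107]),
([-30.19696012,11.79161719,32.33992194,86.73226345,-6.14142039,83.43956708,-2.43515747],[.59842,.00187,.28009],[-179.87,.18,85.25]),
([-.65467107,20.9843256,42.95692003,88.03238638,-14.48284894,76.51766964,39.76986869],[.52219,-.36815,.20223],[179.876,.15,86.02]),
([-2.01029048,19.48921355,43.30047251,82.08768408,-13.3857145,83.68670362,37.63257361],[.53404,-.35305,.26742],[179.99,-.09,86.52])]
def fk(q,p,s):
    q=np.radians(q)*s;d1,L1,a3,L2,a4,Lt,a6,o7=p
    z=lambda a:R.from_euler("z",a);y=lambda a:R.from_euler("y",a)
    P=np.array([0,0,d1]);Q=z(q[0])*y(q[1]);P=P+Q.apply([0,0,L1]);Q=Q*z(q[2]);P=P+Q.apply([a3,0,0]);Q=Q*y(q[3])
    P=P+Q.apply([-a4,0,L2]);Q=Q*z(q[4])*y(q[5]);P=P+Q.apply([a6,0,Lt]);Q=Q*z(q[6]+o7);return P,Q
def res(p,s):
    r=[]
    for q,x,e in D:
        P,Q=fk(q,p,s);r+=list((P-x)*10)+list((Q.inv()*Rt(e)).as_rotvec())
    return r
best=None
if __name__=="__main__":
  for s in itertools.product([1,-1],repeat=4):
    sg=np.array([s[0],1,s[1],1,s[2],1,s[3]])
    for o in(0,1.57,-1.57,3.1):
        m=least_squares(res,[.3,.4,0,.4,0,.25,.05,o],args=(sg,))
        if best is None or m.cost<best[0]: best=(m.cost,sg,m.x)
  print(best);np.save("fk.npy",np.r_[best[1],best[2]])
E
python3 fk.py
```

```text
(np.float64(0.04694196525506978), array([-1,  1, -1,  1, -1,  1, -1]), array([ 3.12788452,  0.44419721,  0.01873244,  0.51756922, -0.07378011,
        3.14626751, -0.00542875,  1.57081113]))
```

```bash
python3 - <<'E'
from fk import *
f=np.load("fk.npy");s=f[:7]
def res2(p): return res(p,s)+[ (p[5]-.3)*.05]
for Lt in(.25,.35):
    m=least_squares(lambda p:res(p,s)+[(p[5]-Lt)*10],[Lt,.4,0,.4,0,Lt,.05,1.57])
    print(m.x.round(4),m.cost);print(np.array(res(m.x,s)).reshape(-1,6).round(3))
E
```

```text
[ 0.2324  0.3657  0.0232  0.5087  0.0021  0.2501 -0.0154  1.5708] 0.05816650414914628
[[-0.264  0.111  0.009  0.     0.     0.   ]
 [-0.038  0.07  -0.001 -0.     0.    -0.   ]
 [ 0.088  0.129 -0.011  0.     0.     0.   ]
 [-0.053  0.004  0.005 -0.     0.     0.   ]
 [-0.026  0.001 -0.003  0.     0.    -0.   ]]
[ 3.3240e-01  3.6840e-01  2.3000e-02  5.0900e-01 -5.0000e-04  3.5010e-01
 -1.5000e-02  1.5708e+00] 0.057404781501926246
[[-0.264  0.11   0.009  0.     0.     0.   ]
 [-0.039  0.069 -0.001 -0.     0.    -0.   ]
 [ 0.085  0.126 -0.01   0.     0.     0.   ]
 [-0.052  0.002  0.006 -0.     0.     0.   ]
 [-0.024  0.001 -0.003  0.     0.    -0.   ]]
```

```bash
cat > fk2.py <<'E'
from fk import *
def fk(q,p,s=np.array([-1,1,-1,1,-1,1,-1])):
    q=np.radians(q)*s;d1,L1,a3,L2,a4,Lt,a6,b1,b2,b3=p
    z=lambda a:R.from_euler("z",a);y=lambda a:R.from_euler("y",a)
    P=np.array([0,0,d1]);Q=z(q[0])*y(q[1]);P=P+Q.apply([0,b1,L1]);Q=Q*z(q[2]);P=P+Q.apply([a3,b2,0]);Q=Q*y(q[3])
    P=P+Q.apply([-a4,0,L2]);Q=Q*z(q[4])*y(q[5]);P=P+Q.apply([a6,b3,Lt]);Q=Q*z(q[6]+np.pi/2);return P,Q
def fitp(Lt):
    def f(p):
        r=[]
        for q,x,e in D: r+=list((fk(q,p)[0]-x)*1e3)
        return r+[(p[5]-Lt)*1e3]+list((p[[2,4,6,7,8,9]])*10)
    return least_squares(f,[Lt,.4,0,.4,0,Lt,.05,0,0,0])
if __name__=="__main__":
  lo=np.array([-163.93,-17.29,-79.2,3.27,-89.18,5.43,-154.24]);hi=np.array([163.93,119.83,71.16,140.29,269.18,117.66,154.24])
  for Lt in(.2,.3,.4):
    m=fitp(Lt);p=m.x;print(p.round(4),"rms mm",np.sqrt(np.mean(m.fun[:15]**2)).round(2))
    F=Rt([0,0,-4.5])*R.from_euler("y",-.263);O=np.array([.4225,.0122,.045])
    for bx in(.16,.10,.06):
      best=None
      for q0 in ([-24,20,30,86,-10,77,0],[-5,0,10,110,0,55,0],[-40,0,45,120,0,55,20],[30,0,-40,120,0,50,0],[0,-15,0,135,0,50,0]):
        X=O+F.apply([bx,-.006*-1,.063]);Rr=F*Rt([180,0,90])
        g=lambda q:np.r_[(fk(q,p)[0]-X)*100,(fk(q,p)[1].inv()*Rr).as_rotvec()*10]
        k=least_squares(lambda q:g(q),np.clip(q0,lo+1,hi-1),bounds=(lo,hi),x_scale=30)
        if best is None or k.cost<best.cost:best=k
      print(Lt,bx,X.round(3),best.cost.round(4),best.x.round(1))
E
python3 fk2.py
```

```text
[ 8.040e-02  4.652e-01  1.200e-03  5.125e-01  2.800e-03  2.000e-01
  4.000e-04 -1.540e-02 -1.250e-02  1.300e-03] rms mm 0.24
0.2 0.16 [0.561 0.007 0.147] 0.0 [-54.5   5.3  53.2 110.6  -3.3  51.2  -4.8]
0.2 0.1 [0.503 0.012 0.132] 0.0 [-22.   -2.3  16.3 117.9   4.3  49.5 -12.4]
0.2 0.06 [0.464 0.015 0.121] 0.0 [-25.   -6.9  17.7 123.2   6.8  48.8 -15.5]
[ 0.1809  0.467   0.0015  0.5125  0.0007  0.3     0.0007 -0.0151 -0.0122
  0.0009] rms mm 0.12
0.3 0.16 [0.561 0.007 0.147] 0.0 [ 29.8   3.3 -35.3 111.5   5.7  51.1 -12.7]
0.3 0.1 [0.503 0.012 0.132] 0.0 [ -3.5  -4.4  -2.4 120.5   3.3  49.1 -12.3]
0.3 0.06 [0.464 0.015 0.121] 0.0 [-34.1 -11.   24.9 126.5  10.7  49.3 -19.5]
[ 2.814e-01  4.687e-01  1.900e-03  5.126e-01 -1.400e-03  4.000e-01
  1.000e-03 -1.490e-02 -1.190e-02  5.000e-04] rms mm 0.04
0.4 0.16 [0.561 0.007 0.147] 0.0 [ -3.7  -1.1  -1.5 115.9   3.2  50.4 -11.5]
0.4 0.1 [0.503 0.012 0.132] 0.0 [ 35.   -7.9 -38.6 122.6  -3.6  48.7  -6.4]
0.4 0.06 [0.464 0.015 0.121] 0.0 [ 28.3 -12.7 -32.2 127.8  -6.   48.2  -5.2]
```

```bash
cat > sc.py <<'E'
from h import *
O=np.array([.4225,.0122,.045]);YAW=-4.5;TH=.263;YO=.006
def tcp(lx,ly,lz,th=.275,O=O,yaw=YAW):
    F=Rt([0,0,yaw])*R.from_euler("y",-TH);S=Rt([0,0,yaw])*R.from_euler("y",-th)
    return O+F.apply([lx,ly,lz])+S.apply([.0575,YO,.063]), S*Rt([180,0,90])
E
python3 - <<'E'
from sc import *
p,r=cur();P1,r1=tcp(.098,0,.08);print(P1)
a,P,Q=plan(p,r,P1,r1,12,0);show(a)
E
```

```text
[0.53468922 0.00938907 0.22397379]
[[0.0302,-0.0018,0.0037,-0.0229,-0.0003,0.0014,0],[0.0302,-0.0019,0.0036,-0.0229,-0.0003,0.0014,0],[0.0301,-0.0021,0.0036,-0.0229,-0.0003,0.0014,0],[0.0302,-0.0021,0.0035,-0.0229,-0.0003,0.0014,0],[0.0302,-0.0023,0.0034,-0.0229,-0.0003,0.0014,0],[0.0301,-0.0025,0.0034,-0.0229,-0.0003,0.0014,0],[0.0302,-0.0025,0.0033,-0.0229,-0.0003,0.0014,0],[0.0302,-0.0026,0.0033,-0.0229,-0.0003,0.0014,0],[0.0301,-0.0028,0.0031,-0.0229,-0.0003,0.0014,0],[0.0302,-0.0029,0.0032,-0.0229,-0.0003,0.0014,0],[0.0301,-0.003,0.003,-0.0229,-0.0003,0.0014,0],[0.0302,-0.0031,0.0029,-0.0229,-0.0003,0.0014,0]]
```

play_rows --steps '[[[0.0302, -0.0018, 0.0037, -0.0229, -0.0003, 0.0014, 0], [0.0302, -0.0019, 0.0036, -0.0229, -0.0003, 0.0014, 0], [0.0301, -0.0021, 0.0036, -0.0229, -0.0003, 0.0014, 0], [0.0302, -0.0021, 0.0035, -0.0229, -0.0003, 0.0014, 0], [0.0302, -0.0023, 0.0034, -0.0229, -0.0003, 0.0014, 0], [0.0301, -0.0025, 0.0034, -0.0229, -0.0003, 0.0014, 0], [0.0302, -0.0025, 0.0033, -0.0229, -0.0003, 0.0014, 0], [0.0302, -0.0026, 0.0033, -0.0229, -0.0003, 0.0014, 0], [0.0301, -0.0028, 0.0031, -0.0229, -0.0003, 0.0014, 0], [0.0302, -0.0029, 0.0032, -0.0229, -0.0003, 0.0014, 0], [0.0301, -0.003, 0.003, -0.0229, -0.0003, 0.0014, 0], [0.0302, -0.0031, 0.0029, -0.0229, -0.0003, 0.0014, 0]]]'

```text
time_s: 12.8
tool_pos: [0.5344, 0.0099, 0.2243]
tool_rot: [164.1, 0.1, 85.5]
force: [0.2, 1.0, -2.3]
grip_width: 0.0175
grasp_force: 55.0
```

play_rows --steps '[[[0, 0, 0, 0, 0, 0, 0], [0, 0, 0, 0, 0, 0, 0], [0, 0, 0, 0, 0, 0, 0]]]'

```text
time_s: 13.1
tool_pos: [0.5351, 0.0077, 0.2249]
tool_rot: [164.1, 0.1, 85.4]
force: [-0.5, -0.6, -2.2]
grip_width: 0.0174
grasp_force: 55.0
```

```bash
python3 - <<'E'
from sc import *
o=get_obs();print(o["tool_pos"],o["tool_rot"],o["qpos"].round(1),o["force"])
w=read_camera("wrist");cv2.imwrite("pics/w4.png",w["frame"][:320,:,::-1])
t=read_camera("scene")
A=cv2.resize(w["frame"][60:300,60:460,::-1],(800,480),interpolation=cv2.INTER_CUBIC)
cv2.imwrite("pics/w4.png",A)
E
```

```text
[0.53514172 0.00768092 0.22490786] [1.64136031e+02 9.13069305e-02 8.54353495e+01] [-30.   -9.2  22.1 113.3   7.9  59.8 -15.3] [-0.50795189 -0.63055329 -2.19824637]
```

View pics/w4.png

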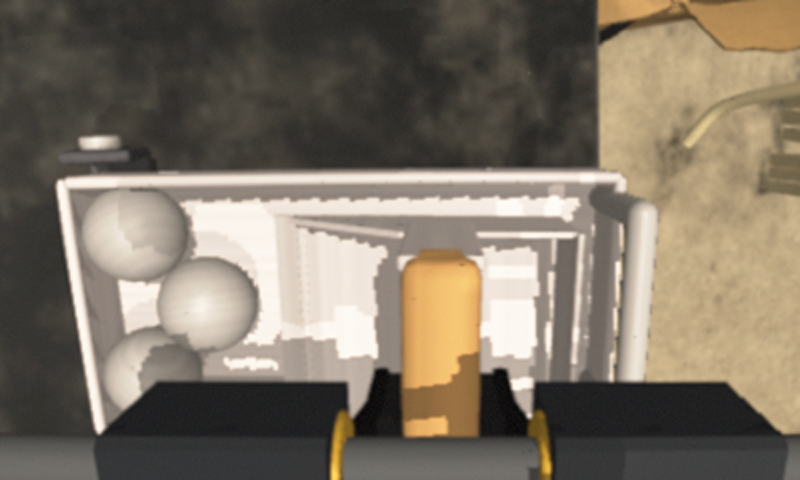

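```bash
python3 - <<'E'
from sc import *
w=read_camera("wrist");p,r=cur()
def tp(uc,vc,z):
    o,d=ray(w,60+uc/2,60+vc/2);o=r.inv().apply(o-p);d=r.inv().apply(d);return ((o+d*(z-o[2])/d[2])*1e3).round(1)
for n,u,v,z in(("rim L",90,182,.107),("rim M",350,180,.107),("rim R",600,176,.107),("lip +y",285,219,.063),("side top rear",580,235,.025),("bar end",442,258,-.027),("bar end low",442,250,-.007),("ball+",136,233,.121),("ball3",208,303,.121),("low rim",65,185,.107),("low rim2",98,430,.107),("handle",640,300,.077)): print(n,tp(u,v,z))
def tcpc():
    pass
F=Rt([0,0,YAW])*R.from_euler("y",-TH)
print("lip in pan", F.inv().apply(p+ (r*Rt([180,0,90]).inv()).apply([-.0575,-.006,-.063])-O))
E
```

```text
rim L [  52.  -144.1  107. ]
rim M [ 52. -36. 107.]
rim R [ 53.7  65.6 107. ]
lip +y [ 42.4 -53.   63. ]
side top rear [43.1 40.9 25. ]
bar end [ 46.9   1.  -27. ]
bar end low [44.8  1.  -7. ]
ball+ [  28.3 -133.7  121. ]
ball3 [  -3.7 -104.4  121. ]
low rim [  50.9 -155.   107. ]
low rim2 [ -60.5 -156.9  107. ]
handle [ 9.6 76.6 77. ]
lip in pan [ 0.09916092 -0.00170502  0.08076523]
```

play_rows --steps '[[[0.0025, 0, 0.01, 0, 0, 0, 0], [0, 0, 0.015, 0, 0, 0, 0], [0, 0, 0.015, 0, 0, 0, 0], [0, 0, 0.015, 0, 0, 0, 0], [0, 0, 0.012, 0, 0, 0, 0], [0, 0, 0.005, 0, 0, 0, 0], [0, 0, 0, 0, 0, 0, 0], [0, 0, 0, 0, 0, 0, 0]]]'

```text
time_s: 14.05
tool_pos: [0.5553, 0.0098, 0.1562]
tool_rot: [164.1, 0.1, 85.5]
force: [-1.1, -0.1, -1.4]
grip_width: 0.0172
grasp_force: 55.0
```

play_rows --steps '[[[0, 0, 0.003, 0, 0, 0, 0], [0, 0, 0.002, 0, 0, 0, 0], [0, 0, 0, 0, 0, 0, 0]]]'

```text
time_s: 14.35
tool_pos: [0.5563, 0.0097, 0.151]
tool_rot: [164.1, 0.1, 85.5]
force: [1.1, -0.1, -1.7]
grip_width: 0.0178
grasp_force: 55.0
```

play_rows --steps '[[[0, 0, 0.002, 0, 0, 0, 0], [0, 0, 0, 0, 0, 0, 0]]]'

```text
time_s: 14.55
tool_pos: [0.5568, 0.0096, 0.1489]
tool_rot: [164.1, 0.1, 85.5]
force: [-0.6, 0.7, -1.9]
grip_width: 0.0174
grasp_force: 55.0
```

play_rows --steps '[[[0, 0, 0.0015, 0, 0, 0, 0], [0, 0, 0, 0, 0, 0, 0]]]'

```text
time_s: 14.75
tool_pos: [0.5572, 0.0095, 0.1474]
tool_rot: [164.1, 0.1, 85.5]
force: [0.8, 0.3, -3.0]
grip_width: 0.0176
grasp_force: 55.0
```

play_rows --steps '[[[0, 0, 0.0015, 0, 0, 0, 0], [0, 0, 0, 0, 0, 0, 0]]]'

```text
time_s: 14.95
tool_pos: [0.558, 0.0095, 0.1469]
tool_rot: [164.1, 0.1, 85.5]
force: [-2.2, -0.4, 3.6]
grip_width: 0.0177
grasp_force: 55.1
```

play_rows --steps '[[[0, -0.004, -0.0001, 0, 0, 0, 0], [0, -0.005, -0.0001, 0, 0, 0, 0], [0, -0.005, 0, 0, 0, 0, 0], [0, -0.005, -0.0001, 0, 0, 0, 0], [0, -0.005, 0, 0, 0, 0, 0], [0, -0.005, -0.0001, 0, 0, 0, 0], [0, -0.004, 0, 0, 0, 0, 0]]]'

```text
time_s: 15.65
tool_pos: [0.5266, 0.0123, 0.1387]
tool_rot: [163.9, 0.0, 85.5]
force: [0.7, -0.4, 6.9]
grip_width: 0.0175
grasp_force: 55.1
```

play_rows --steps '[[[0, -0.004, -0.0001, 0, 0, 0, 0], [0, -0.004, 0, 0, 0, 0, 0], [0, -0.004, -0.0001, 0, 0, 0, 0], [0, -0.003, 0, 0, 0, 0, 0]]]'

```text
time_s: 16.05
tool_pos: [0.5127, 0.0135, 0.1351]
tool_rot: [163.9, 0.0, 85.6]
force: [1.4, 0.5, 6.3]
grip_width: 0.0174
grasp_force: 55.0
```

play_rows --steps '[[[0, -0.004, -0.0001, 0, 0, 0, 0], [0, -0.004, 0, 0, 0, 0, 0], [0, -0.004, -0.0001, 0, 0, 0, 0], [0, -0.004, 0, 0, 0, 0, 0], [0, -0.004, -0.0001, 0, 0, 0, 0]]]'

```text
time_s: 16.55
tool_pos: [0.4931, 0.015, 0.1296]
tool_rot: [163.9, 0.0, 85.5]
force: [0.2, -0.7, 5.3]
grip_width: 0.0177
grasp_force: 55.1
```

play_rows --steps '[[[0, -0.004, 0, 0, 0, 0, 0], [0, -0.004, -0.0001, 0, 0, 0, 0], [0, -0.004, 0, 0, 0, 0, 0]]]'

```text
time_s: 16.85
tool_pos: [0.4828, 0.0159, 0.1272]
tool_rot: [163.8, -0.0, 85.6]
force: [1.7, -0.4, 5.9]
grip_width: 0.0174
grasp_force: 55.0
```

play_rows --steps '[[[0, -0.003, 0, 0, 0, 0, 0], [0, -0.003, -0.0001, 0, 0, 0, 0], [0, -0.003, 0, 0, 0, 0, 0]]]'

```text
time_s: 17.15
tool_pos: [0.4737, 0.0165, 0.1245]
tool_rot: [163.8, 0.0, 85.6]
force: [1.6, -0.3, 5.9]
grip_width: 0.0178
grasp_force: 55.0
```

play_rows --steps '[[[0, -0.003, -0.0001, 0, 0, 0, 0], [0, -0.003, 0, 0, 0, 0, 0]]]'

```text
time_s: 17.35
tool_pos: [0.4677, 0.017, 0.1228]
tool_rot: [163.9, 0.0, 85.5]
force: [1.0, -0.2, 5.5]
grip_width: 0.0175
grasp_force: 55.0
```

```bash
python3 - <<'E'
from sc import *
o=get_obs();print(o["tool_pos"],o["force"],o["qpos"].round(1))
w=read_camera("wrist");t=read_camera("scene")
A=cv2.resize(w["frame"][100:300,100:400,::-1],(600,400),interpolation=cv2.INTER_CUBIC)
cv2.imwrite("pics/w5.png",A)
E
```

```text
[0.46766466 0.01698699 0.12279044] [ 0.99180405 -0.1817736   5.46484571] [-29.5 -13.2  19.4 128.8  11.2  48.4 -20.8]
```

View pics/w5.png

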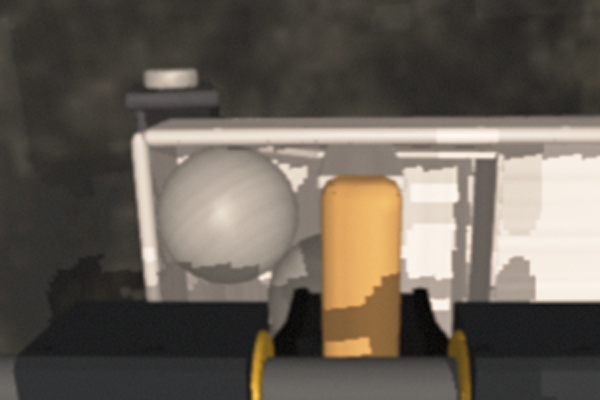

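play_rows --steps '[[[0, -0.002, 0, 0, 0, 0, 0], [0, 0, 0, 0, 0, 0, 0]]]'

```text
time_s: 17.65
tool_pos: [0.4653, 0.0172, 0.122]
tool_rot: [163.9, 0.0, 85.5]
force: [-0.6, 0.5, 7.1]
grip_width: 0.0176
grasp_force: 55.1
```

play_rows --steps '[[[0, -0.0015, 0, 0, 0, 0, 0], [0, 0, 0, 0, 0, 0, 0]]]'

```text
time_s: 17.85
tool_pos: [0.4639, 0.0173, 0.1216]
tool_rot: [163.9, 0.0, 85.5]
force: [-0.1, 0.5, 6.8]
grip_width: 0.0175
grasp_force: 55.1
```

play_rows --steps '[[[0, -0.0015, 0, 0, 0, 0, 0], [0, 0, 0, 0, 0, 0, 0]]]'

```text
time_s: 18.05
tool_pos: [0.4629, 0.0174, 0.1215]
tool_rot: [163.9, 0.0, 85.6]
force: [0.5, -0.0, 6.1]
grip_width: 0.0175
grasp_force: 55.1
```

play_rows --steps '[[[0, -0.0015, 0, 0, 0, 0, 0], [0, 0, 0, 0, 0, 0, 0]]]'

```text
time_s: 18.25
tool_pos: [0.4619, 0.0175, 0.1213]
tool_rot: [163.8, -0.0, 85.6]
force: [1.9, -0.2, 7.2]
grip_width: 0.0171
grasp_force: 55.0
```

play_rows --steps '[[[0, -0.0015, 0, 0, 0, 0, 0], [0, 0, 0, 0, 0, 0, 0]]]'

```text
time_s: 18.45
tool_pos: [0.4613, 0.0177, 0.1215]
tool_rot: [163.7, -0.0, 85.6]
force: [3.2, -1.7, 6.2]
grip_width: 0.0176
grasp_force: 55.0
```

play_rows --steps '[[[0, -0.0015, 0, 0, 0, 0, 0], [0, 0, 0, 0, 0, 0, 0]]]'

```text
time_s: 18.65
tool_pos: [0.4607, 0.0178, 0.1216]
tool_rot: [163.6, -0.0, 85.6]
force: [4.7, -0.3, 6.3]
grip_width: 0.0175
grasp_force: 55.0
```

play_rows --steps '[[[0, -0.0015, 0, 0, 0, 0, 0], [0, -0.0015, 0, 0, 0, 0, 0], [0, 0, 0, 0, 0, 0, 0]]]'

```text
time_s: 18.95
tool_pos: [0.4597, 0.018, 0.1219]
tool_rot: [163.3, -0.1, 85.6]
force: [7.5, -1.3, 4.9]
grip_width: 0.0176
grasp_force: 55.1
```

```bash
python3 - <<'E'
from sc import *
o=get_obs();print(o["tool_pos"],o["tool_rot"],o["force"])
p,r=cur();S=r*Rt([180,0,90]).inv()
w=read_camera("wrist")
g=cv2.cvtColor(w["frame"],cv2.COLOR_RGB2GRAY)
h=cv2.HoughCircles(g,cv2.HOUGH_GRADIENT,1,15,param1=80,param2=15,minRadius=25,maxRadius=45)
print(h[0][:6] if h is not None else None)
for s in silhouettes("wrist","ball1_center")[:4]:
    l,t,rr,b=s["extent"];print(round(s["p"],2),s["extent"])
    o_,d=ray(w,(l+rr)/2,t+(rr-l)/2);o_=S.inv().apply(o_-p);d=S.inv().apply(d);zz=-.063+.024
    print("scoop xyz",(o_+d*(zz-o_[2])/d[2]+[.008,.006,.063]).round(4))
t=read_camera("top")
for s in silhouettes("top","ball1_center")[:4]:print("top",round(s["p"],2),s["extent"])
A=cv2.resize(w["frame"][100:300,100:300,::-1],(400,400),interpolation=cv2.INTER_CUBIC)
B=cv2.resize(t["frame"][200:300,130:230,::-1],(400,400),interpolation=cv2.INTER_CUBIC)
cv2.imwrite("pics/w6.png",np.hstack([A,B]))
E
```

```text
[0.45973751 0.01803781 0.12194995] [ 1.63339069e+02 -6.03579458e-02  8.56267562e+01] [ 7.47146339 -1.27985808  4.94654542]
[[224.5 207.5  35.4]
 [514.5 156.5  42.2]
 [515.5 124.5  40. ]
 [509.5  98.5  44.4]
 [527.5 134.5  26.6]
 [299.5 204.5  41. ]]
0.93 [191.2, 172.4, 261.4, 244.4]
scoop xyz [-0.0256  0.0277  0.024 ]
```

View pics/w6.png

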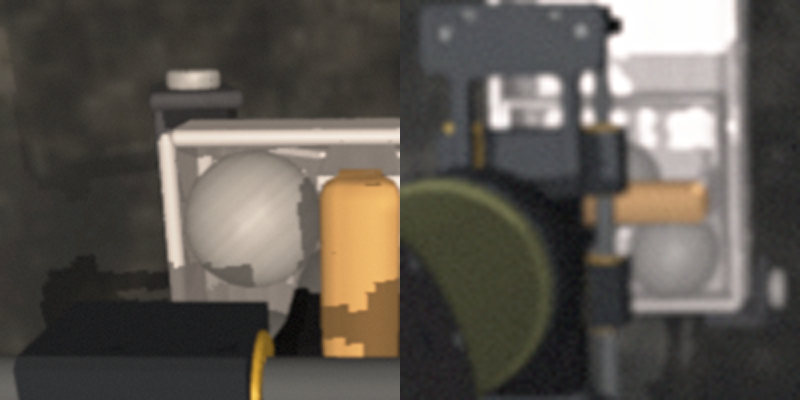

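play_rows --steps '[[[0, 0.002, 0, 0, 0, 0, 0], [0, 0.002, -0.001, 0, 0, 0, 0], [0, 0.001, -0.003, 0, 0, 0, 0], [0, 0, -0.004, 0, 0, 0, 0], [0, 0, -0.005, 0, 0, 0, 0], [0, 0, -0.006, 0, 0, 0, 0], [0, 0, -0.006, 0, 0, 0, 0], [0, 0, -0.006, 0, 0, 0, 0], [0, 0, -0.006, 0, 0, 0, 0], [0, 0, -0.006, 0, 0, 0, 0], [0, 0, -0.006, 0, 0, 0, 0], [0, 0, -0.006, 0, 0, 0, 0]]]'

```text
time_s: 20.35
tool_pos: [0.4417, 0.0187, 0.1694]
tool_rot: [164.5, 0.1, 85.6]
force: [-1.3, 0.3, -4.6]
grip_width: 0.0177
grasp_force: 55.0
```

```bash
cat > look.py <<'E'
from sc import *
o=get_obs();print(o["tool_pos"],o["tool_rot"],o["force"])
p,r=cur();S=r*Rt([180,0,90]).inv()
w=read_camera("wrist");read_camera("top");read_camera("scene")
for s in silhouettes("wrist","ball1_center")[:4]:
    l,t,rr,b=s["extent"]
    o_,d=ray(w,(l+rr)/2,t+(rr-l)/2);o_=S.inv().apply(o_-p);d=S.inv().apply(d);zz=-.063+.024
    print(round(s["p"],2),s["extent"],"scoop xyz",(o_+d*(zz-o_[2])/d[2]+[.008,.006,.063]).round(4))
for c in("top","scene"):
    for s in silhouettes(c,"ball1_center")[:4]:print(c,round(s["p"],2),s["extent"])
E
python3 look.py
```

```text
[0.44168719 0.01873499 0.16938009] [1.64504695e+02 1.10199011e-01 8.55651852e+01] [-1.28967033  0.25285321 -4.58274637]
0.97 [187.5, 174.5, 259.3, 245.0] scoop xyz [-0.0275  0.0258  0.024 ]
scene 0.47 [184.7, 188.2, 199.8, 207.0]
```

play_rows --steps '[[[0, 0.003, -0.008, 0.01, 0, 0, 0], [0, 0.004, -0.01, 0.02, 0, 0, 0], [0, 0.004, -0.01, 0.03, 0, 0, 0], [0, 0.004, -0.01, 0.03, 0, 0, 0], [0, 0.004, -0.01, 0.03, 0, 0, 0], [0, 0.004, -0.01, 0.03, 0, 0, 0], [0, 0.004, -0.01, 0.03, 0, 0, 0], [0, 0.004, -0.01, 0.03, 0, 0, 0], [0, 0.004, -0.01, 0.03, 0, 0, 0], [0, 0, -0.005, 0.02, 0, 0, 0], [0, 0, 0, 0.01, 0, 0, 0], [0, 0, 0, 0, 0, 0, 0]]]'

```text
time_s: 21.85
tool_pos: [0.463, 0.0176, 0.2692]
tool_rot: [179.6, 0.1, 85.6]
force: [-0.3, 0.4, -3.6]
grip_width: 0.0177
grasp_force: 55.0
```

```bash
python3 look.py; python3 - <<'E'
from sc import *
p,r=cur()
# target: scoop centre on scale centre
a=np.radians(-3.5);S=Rt([0,0,-3.5])
sc=np.array([.5245,-.3528,.046])
P1=sc+S.apply([.008,.006,.063]);print("final tcp",P1)
P2=P1+[0,0,.12]
a,P,Q=plan(p,r,P2,S*Rt([180,0,90]),22,0)
show(a)
E
```

```text
[0.46298619 0.01760318 0.26916046] [1.79644929e+02 8.19323546e-02 8.55775872e+01] [-0.31994433  0.40067156 -3.55158597]
0.86 [187.8, 172.2, 262.9, 245.2] scoop xyz [-0.0259  0.0262  0.024 ]
0.65 [197.8, 169.6, 350.9, 339.4] scoop xyz [0.0052 0.0014 0.024 ]
scene 0.64 [181.5, 146.6, 194.3, 161.8]
final tcp [ 0.53285137 -0.34729958  0.109     ]
[[-0.0163,0.0045,0.0019,0.0003,0.0001,-0.0008,0],[-0.0162,0.0044,0.0019,0.0003,0.0001,-0.0008,0],[-0.0163,0.0044,0.0019,0.0003,0.0001,-0.0008,0],[-0.0163,0.0045,0.0018,0.0003,0.0001,-0.0008,0],[-0.0163,0.0044,0.0019,0.0003,0.0001,-0.0008,0],[-0.0162,0.0044,0.0019,0.0003,0.0001,-0.0008,0],[-0.0163,0.0044,0.0019,0.0003,0.0001,-0.0008,0],[-0.0163,0.0043,0.0018,0.0003,0.0001,-0.0008,0],[-0.0163,0.0044,0.0019,0.0003,0.0001,-0.0008,0],[-0.0163,0.0043,0.0018,0.0003,0.0001,-0.0008,0],[-0.0163,0.0044,0.0019,0.0003,0.0001,-0.0008,0],[-0.0163,0.0043,0.0019,0.0003,0.0001,-0.0008,0]]
[[-0.0163,0.0043,0.0018,0.0003,0.0001,-0.0008,0],[-0.0163,0.0043,0.0019,0.0003,0.0001,-0.0008,0],[-0.0164,0.0043,0.0018,0.0003,0.0001,-0.0008,0],[-0.0163,0.0043,0.0019,0.0003,0.0001,-0.0008,0],[-0.0163,0.0042,0.0018,0.0003,0.0001,-0.0008,0],[-0.0163,0.0043,0.0018,0.0003,0.0001,-0.0008,0],[-0.0164,0.0042,0.0019,0.0003,0.0001,-0.0008,0],[-0.0163,0.0042,0.0018,0.0003,0.0001,-0.0008,0],[-0.0163,0.0042,0.0018,0.0003,0.0001,-0.0008,0],[-0.0164,0.0042,0.0019,0.0003,0.0001,-0.0008,0]]
```

play_rows --steps '[[[-0.006, 0.0016, 0, 0, 0, 0, 0], [-0.011, 0.003, 0, 0, 0, 0, 0], [-0.016, 0.0044, 0.002, 0.0005, 0, -0.001, 0], [-0.016, 0.0044, 0.002, 0.0005, 0, -0.001, 0], [-0.016, 0.0044, 0.002, 0.0005, 0, -0.001, 0], [-0.016, 0.0044, 0.002, 0.0005, 0, -0.001, 0], [-0.016, 0.0044, 0.002, 0.0005, 0, -0.001, 0], [-0.016, 0.0044, 0.002, 0.0005, 0, -0.001, 0], [-0.016, 0.0044, 0.002, 0.0005, 0, -0.001, 0], [-0.016, 0.0044, 0.002, 0.0005, 0, -0.001, 0], [-0.016, 0.0044, 0.002, 0.0005, 0, -0.001, 0], [-0.016, 0.0044, 0.002, 0.0005, 0, -0.001, 0]]]'

```text
time_s: 23.35
tool_pos: [0.4983, -0.1651, 0.2499]
tool_rot: [179.9, 0.1, 86.0]
force: [-0.3, 0.5, -3.4]
grip_width: 0.0175
grasp_force: 55.0
```

play_rows --steps '[[[-0.016, 0.0043, 0.002, 0.0005, 0, -0.001, 0], [-0.016, 0.0043, 0.002, 0.0005, 0, -0.001, 0], [-0.016, 0.0043, 0.002, 0.0005, 0, -0.001, 0], [-0.016, 0.0043, 0.002, 0.0005, 0, -0.001, 0], [-0.016, 0.0043, 0.002, 0.0005, 0, -0.001, 0], [-0.016, 0.0043, 0.002, 0, 0, -0.001, 0], [-0.016, 0.0043, 0.002, 0, 0, -0.001, 0], [-0.016, 0.0043, 0.002, 0, 0, 0, 0], [-0.014, 0.0035, 0.002, 0, 0, 0, 0], [-0.01, 0.0025, 0.002, 0, 0, 0, 0], [-0.006, 0.0015, 0, 0, 0, 0, 0], [0, 0, 0, 0, 0, 0, 0]]]'

```text
time_s: 24.55
tool_pos: [0.5301, -0.3242, 0.23]
tool_rot: [-179.9, 0.1, 86.4]
force: [-0.5, 0.4, -4.2]
grip_width: 0.0175
grasp_force: 55.0
```

```bash
python3 look.py; python3 - <<'E'
from sc import *
p,r=cur();S=Rt([0,0,-3.5]);P1=np.array([.5245,-.3528,.046])+S.apply([.008,.006,.063])
print(r.inv().apply(P1-p),(r.inv()*(S*Rt([180,0,90]))).as_rotvec())
E
```

```text
[ 0.53006172 -0.32421365  0.23004641] [-1.79939246e+02  9.13326204e-02  8.64410814e+01] [-0.4602731   0.35792915 -4.18577328]
0.97 [192.3, 189.9, 263.1, 255.8] scoop xyz [-0.0248  0.0157  0.024 ]
0.17 [379.9, 31.8, 460.6, 101.4] scoop xyz [0.0904 0.1089 0.024 ]
scene 0.54 [328.7, 179.2, 344.0, 201.7]
[-0.0244414   0.00389024  0.12150394] [-0.00021754  0.00103645  0.00107348]
```

play_rows --steps '[[[-0.006, 0.001, 0.004, 0, 0, 0, 0], [-0.008, 0.001, 0.01, 0, 0, 0, 0], [-0.007, 0.001, 0.014, 0, 0, 0, 0], [-0.0035, 0.001, 0.016, 0, 0, 0, 0], [0, 0, 0.016, 0, 0, 0, 0], [0, 0, 0.015, 0, 0, 0, 0], [0, 0, 0.012, 0, 0, 0, 0], [0, 0, 0.009, 0, 0, 0, 0], [0, 0, 0.006, 0, 0, 0, 0], [0, 0, 0.004, 0, 0, 0, 0], [0, 0, 0, 0, 0, 0, 0], [0, 0, 0, 0, 0, 0, 0]]]'

```text
time_s: 26.05
tool_pos: [0.533, -0.3483, 0.1249]
tool_rot: [180.0, 0.1, 86.5]
force: [-0.0, 0.4, -4.3]
grip_width: 0.0175
grasp_force: 55.0
```

play_rows --steps '[[[0, 0, 0.003, 0, 0, 0, 0], [0, 0, 0.003, 0, 0, 0, 0], [0, 0, 0.002, 0, 0, 0, 0], [0, 0, 0, 0, 0, 0, 0]]]'

```text
time_s: 26.45
tool_pos: [0.5324, -0.348, 0.1158]
tool_rot: [-179.9, 0.1, 86.5]
force: [0.1, 0.7, -4.0]
grip_width: 0.0176
grasp_force: 55.0
```

play_rows --steps '[[[0, 0, 0.002, 0, 0, 0, 0], [0, 0, 0.002, 0, 0, 0, 0], [0, 0, 0, 0, 0, 0, 0]]]'

```text
time_s: 26.75
tool_pos: [0.5324, -0.348, 0.1119]
tool_rot: [-179.9, 0.1, 86.5]
force: [-0.1, -0.6, -4.4]
grip_width: 0.0174
grasp_force: 55.0
```

play_rows --steps '[[[0, 0, 0.0015, 0, 0, 0, 0], [0, 0, 0.001, 0, 0, 0, 0], [0, 0, 0, 0, 0, 0, 0]]]'

```text
time_s: 27.05
tool_pos: [0.5326, -0.3481, 0.1096]
tool_rot: [-180.0, 0.1, 86.5]
force: [-0.2, -0.5, -4.4]
grip_width: 0.0173
grasp_force: 55.0
```

play_rows --steps '[[[0, 0, 0.001, 0, 0, 0, 0], [0, 0, 0, 0, 0, 0, 0]]]'

```text
time_s: 27.25
tool_pos: [0.5329, -0.3482, 0.1093]
tool_rot: [-180.0, 0.1, 86.5]
force: [-0.3, 0.5, -1.4]
grip_width: 0.0177
grasp_force: 55.0
```

play_rows --steps '[[[0, 0, 0.0007, 0, 0, 0, 0], [0, 0, 0, 0, 0, 0, 0], [0, 0, 0, 0, 0, 0, 0.02], [0, 0, 0, 0, 0, 0, 0.024], [0, 0, 0, 0, 0, 0, 0.03], [0, 0, 0, 0, 0, 0, 0.04], [0, 0, 0, 0, 0, 0, 0.05], [0, 0, 0, 0, 0, 0, 0.05], [0, 0, 0, 0, 0, 0, 0.05]]]'

```text
time_s: 28.15
tool_pos: [0.5326, -0.3482, 0.1081]
tool_rot: [-180.0, 0.1, 86.5]
force: [-0.7, -1.1, -0.4]
grip_width: 0.0483
grasp_force: 0.0
```

play_rows --steps '[[[0, 0, -0.01, 0, 0, 0, 0.05], [0, 0, -0.02, 0, 0, 0, 0.05], [0, 0, -0.03, 0, 0, 0, 0.05], [0, 0, -0.04, 0, 0, 0, 0.05], [0, 0, -0.03, 0, 0, 0, 0.05], [0, 0, 0, 0, 0, 0, 0.05], [0, 0, 0, 0, 0, 0, 0.05], [0, 0, 0, 0, 0, 0, 0.05]]]'

```text
time_s: 28.95
tool_pos: [0.5322, -0.3476, 0.2371]
tool_rot: [-179.9, 0.0, 86.5]
force: [-0.5, -0.4, 0.6]
grip_width: 0.0504
grasp_force: 0.0
```

```bash
python3 look.py; python3 - <<'E'
from sc import *
w=read_camera("wrist");t=read_camera("scene")
A=cv2.resize(w["frame"][50:280,130:400,::-1],(470,400),interpolation=cv2.INTER_CUBIC)
B=cv2.resize(t["frame"][190:300,290:410,::-1],(330,302),interpolation=cv2.INTER_CUBIC);B=np.vstack([B,np.zeros((98,330,3),np.uint8)])
cv2.imwrite("pics/w7.png",np.hstack([A,B]))
E
```

```text
[ 0.53218835 -0.34761682  0.23713132] [-1.79875623e+02  2.88570311e-02  8.65013370e+01] [-0.46077699 -0.36471009  0.59790011]
0.59 [227.7, 160.5, 265.9, 204.9] scoop xyz [-0.0117  0.0456  0.024 ]
top 0.54 [149.6, 148.5, 217.1, 279.6]
scene 0.61 [333.1, 231.6, 351.7, 249.6]
```

View pics/w7.png

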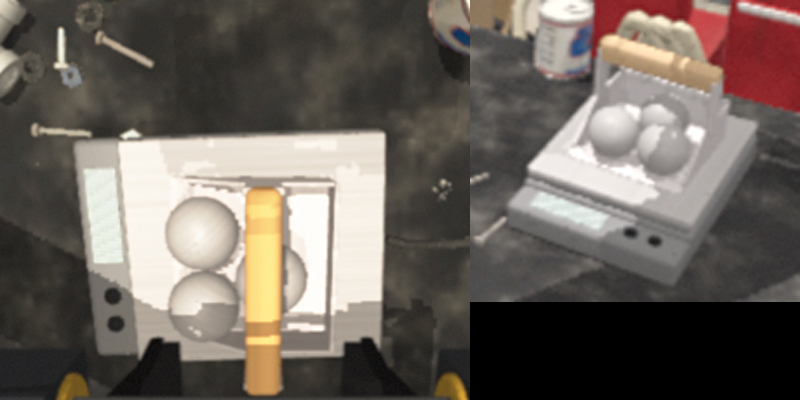

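All three balls show in the scoop: two in front at (203,233) and (203,305), and the third behind under the bar at (275,280). The scoop stands flat near the middle of the plate.

```bash
python3 -c "
from cell import sign_off
print(sign_off())"
```

```text
the job is handed in; nothing more can be done
None
```

The job is handed in, with no verdict returned: the pan was left tilted about 0.26 rad, the scoop stands near the middle of the scale plate with all three balls in it, and the gripper is clear.

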